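# Close the sprung battery cover of a field mixer and tuck it under its lip

## Task

Close the battery bay in the top of the portable mixer on the bench, using only fingertip pushes: fold the open sprung cover over until it lies flat, then keep it pressed flat and push it forward so that its free edge goes fully home beneath the retaining lip. Let go and leave it held shut by the lip; the battery stays in its bay, and nothing on the bench is picked up or knocked about.

Things in the scene. Friction and masses are not known exactly. Their poses are not given: they have to be found in the camera images.
- mixer: Dark metal portable mixer, 200 (x) by 252 (y) by 60 mm high, fixed. Origin: centre of underside, at bench height; x points from the cover's hinge to the lip, y along the hinge, z up. Battery bay in its flat top: x -22 to 40, y -36 to 36 mm, floor at z 30. Hinge axis along y at z 65, at x -45 mm with the cover drawn back, -28 mm when home. Knobs 12 mm high on the top at y 92.
- cover (a joint): Hinge angle of the aluminium battery cover (rad): 0 flat over the bay, 1.57 upright, more leaning back away from the lip. A light spring rests it open near 1.9 and lifts it again when let go untucked; holding it flat takes about 3 N at 45 mm from the hinge.
- slide (a joint): How far the cover with its hinge has slid along the mixer's +x towards the lip (m): 0 drawn back, 0.017 fully home at its stop; stays where it is left, about 5 N of friction.
- cover_hinge (a point): Middle of the cover's hinge axis (moves with the slide); x along the cover to its free edge, z out of its outer face (up when flat). The cover is a plate 90 mm wide (y), 4 mm thick, from 4 to 84 mm from the axis, axis in mid-thickness. For pushing, a finger rib 6 mm thick, 60 mm long stands 8 mm out of the outer face, its hinge-side flank 56 mm from the axis.
- cover_edge (a point): Middle of the cover's free edge, mid-thickness, 84 mm from the hinge axis.
- lip_edge (a point): Middle of the hinge-side edge of the retaining lip's underside, at mixer x 46, y 0, z 70 mm. The lip: a fixed aluminium ledge 70 mm wide (y), 4 mm thick, x 46 to 66, closed at its rear by a web from x 58. The flat cover (top at z 67) has 3 mm of room below it; drawn back its free edge is 7 mm short of the lip, home it lies 10 mm beneath it.
- pack: Black battery pack 54 x 62 x 22 mm lying loose in the bay, top 8 mm below the mixer's top; origin: centre of underside.
- spare: Identical battery pack loose on the bench on the mixer's +y side, a bystander; origin: centre of underside.
- driver: Screwdriver 190 mm long lying on the bench on the mixer's -y side, a bystander.
- cap: Black knob cap, 22 mm across and 16 mm high, standing loose on the mixer's top near x 50, y -85 mm of its frame, a bystander; origin: centre of underside.
- spool: Metal solder spool 60 mm across, 50 mm high, a bystander.
- can: Spray can 52 mm across, 150 mm high, a bystander.
- tray: Grey parts tray 120 x 90 x 30 mm, a bystander.
- mug: White mug 76 mm across, 90 mm high, a bystander.
Things that resemble listed ones, but are neither listed nor needed, are in the scene too. Leave any brown look-alike of the pack alone.

How it is judged:
By the outcome, as a careful person would: the job done as asked, in the order asked, and still so for the second after the job is handed in, with the robot touching nothing.
It also fails if it takes over 45 s, if anything falls off the work surface, if the arm or the gripper's body presses on something with over 40 N, if the wrist force passes 120 N, or if a joint passes its speed limit or range.

## Robot

A 6-joint arm with a two-finger parallel gripper is mounted at the origin on the work surface. World frame = base frame: x ahead of the robot, y to its left, z up, the work surface at z = 0. Lengths are in m, angles in rad, forces in N, time in s.
With the tool pointing down it reaches from about 0.25 to 0.775 m from the base axis. Payload 4 kg.
Tool frame: the origin (TCP) lies at the very end of the fingers, on their centre line; the grasp point (between the pads) lies 19 mm behind it; z points along the fingers, y is the direction in which the jaws open and shut (so a half turn about z gives the same grasp; the last joint's range is limited). The gripper opens to 94 mm and grips with 3 to 60 N. Pads are 16 mm wide; open, the fingers measure 119 mm over their backs; the gripper's body (75 mm by 177 mm) begins 78 mm behind the grasp point.
Start: joints at [-1.334, 0.087, 1.371, -0, 1.684, -0.103], TCP at [0.183, -0.519, 0.206] pointing down, gripper open.
Joint ranges: [-3.1, 3.1], [-0.76, 2.03], [0.27, 2.55], [-1.08, 4.22], [0.17, 2.65], [-2.57, 2.57]. Speed limits (rad/s): [2.79, 2.79, 3.14, 3.14, 3.14, 3.14].

## Interface

Orientations are given as [roll, pitch, yaw] about the fixed x, y, z axes, in that order (R = Rz(yaw) Ry(pitch) Rx(roll)).
In Python, from bench import robot, snapshot, calibration gives the robot as it stands. The module is installed in compiled form; this text tells all that it offers.
- The arm moves only by the tool servo_tool, never from a script. Its argument "series" is text: rows parted by semicolons, each of 5 numbers parted by spaces: the closure, from -1 (fully open) to 1 (shut), then the shift along the tool's x, y, z in cm, then the turn about the tool's z in rad. A call has 1 to 20 rows; each row is the pose to reach, as a shift and turn from the pose commanded when the call began, along the tool's axes at that moment; what a row does not reach only later rows make up. A row lasts 1/12 s, in which the tool goes at most 41.7 mm and 7.16 degrees, less where a joint would pass 70% of its speed; a pose out of reach is approached as far as the arm can. A call with a gripper value outside its range is refused whole. The fingers move at their own pace and stop on an object; the grip force is fixed at half the most. Time passes only in rows, so rows that repeat a pose let the fingers close. It gives the time, the measured TCP pose, the force and the opening at its end, in the units of the state.
- robot.get_obs(): the state, without advancing time (a new reading comes with each control period).
- snapshot(name): name is "scene" or "top"; returns (picture, depth): 400x640x3 uint8, red, green, blue; 400x640 float32, m along the optical axis (not along the pixel's ray), 0 where there is no reading.
- calibration(name): a dict with "fx", "fy", "cx", "cy" (pixels), "rvec" (rotation vector, rad) and "tvec" (3), from world to camera coordinates, as OpenCV has them. Camera axes: x right, y down, z forward; pixel columns grow to the right and rows downward; lengths in m; the calibration is good to about 2 mm. A picture is of the moment at which its call begins. calibration takes no time and is no camera call.
- robot.close_job(): hands the job in, once; it reports no verdict.
The state is a dict: "time": time; "joint_positions": joint angles; "qvel": joint speeds; "joint_torque": joint torques, N m; "tool_pos": TCP position; "ee_rot": TCP orientation; "wrist_force": force on the tool from outside, world axes, zero at the start; "wrist_torque": the same for the moment, N m; "width": finger opening in m.
Only numpy, scipy, OpenCV 4.12 (cv2) and the standard library are available. Lean on these libraries where they do the work, as an engineer would, in place of code of your own. Each camera call takes 0.05 s, during which the arm holds its last target. There are 200 camera calls.

## Working session

There is one attempt and no reset: what is moved stays moved. The work goes in short steps, Python scripts to look and compute and a tool call to move; the robot and the scene stay as the last step left them, time stands still between calls to the robot, and variables do not carry over. Pictures are saved under pics/ and viewed, about 8 in all and at most 12, crops included, and the job is handed in when it is done.

Besides the shell and the picture viewer there is one more tool, called as a command line: name --argument value ..., lists and objects as JSON in quotes. servo_tool: Moves the arm, as the interface text tells. Its arguments: {"type":"object","properties":{"series":{"type":"string"}},"required":["series"]}

```bash
mkdir -p pics; cat > h.py <<'E'
import numpy as np, cv2
from bench import robot, snapshot, calibration
def cam(n):
    c=calibration(n); K=np.array([[c['fx'],0,c['cx']],[0,c['fy'],c['cy']],[0,0,1]]); R=cv2.Rodrigues(np.array(c['rvec'],float))[0]; return K,R,np.array(c['tvec'],float).ravel()
def world(n,u,v,d):
    K,R,t=cam(n); p=np.linalg.inv(K)@np.array([u,v,1])*d; return R.T@(p-t)
def onz(n,u,v,z):
    K,R,t=cam(n); r=R.T@np.linalg.inv(K)@np.array([u,v,1]); c=-R.T@t; return c+r*(z-c[2])/r[2]
def cloud(n,dep):
    K,R,t=cam(n); v,u=np.mgrid[:dep.shape[0],:dep.shape[1]]
    p=np.stack([(u-K[0,2])/K[0,0]*dep,(v-K[1,2])/K[1,1]*dep,dep],-1); return (p-t)@R
def proj(n,P):
    K,R,t=cam(n); q=(R@np.atleast_2d(P).T).T+t; q=q@K.T; return q[:,:2]/q[:,2:]
E
python3 - <<'E'
from h import *
for n in ("scene","top"):
    p,d=snapshot(n); cv2.imwrite(f'pics/{n}0.png',p[:,:,::-1]); np.save(f'{n}0.npy',d)
    K,R,t=cam(n); print(n,K[0,0],-R.T@t, R[2])
o=robot.get_obs(); print(o['time'],o['tool_pos'],o['ee_rot'],o['wrist_force'],o['width'])
E
```

```text
scene 437.9577294841663 [ 1.21030039 -0.32501561  1.22771812] [-0.4804302   0.2207377  -0.84880015]
top 383.00996483176726 [0.40751688 0.00310605 1.29121172] [ 1.06863313e-01 -6.00096515e-04 -9.94273540e-01]
0.1 [ 0.18318339 -0.51807928  0.20442878] [-3.13960017e+00 -1.59526676e-04  3.39784424e-01] [ 0.21785897 -0.55299927  0.51247511] 0.09365375025941318
```

View pics/top0.png

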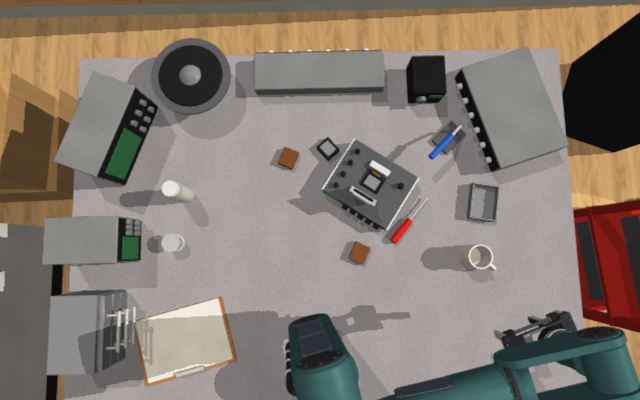

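View pics/scene0.png

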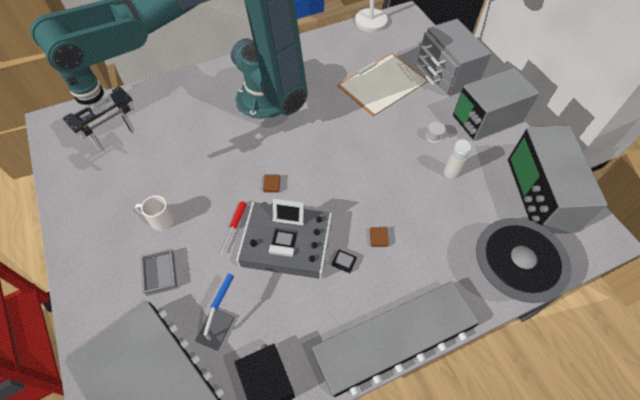

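```bash
python3 - <<'E'
import cv2,numpy as np
a=cv2.imread('pics/top0.png')[125:245,310:430]; b=cv2.imread('pics/scene0.png')[190:290,220:360]
a=cv2.resize(a,(600,600),interpolation=cv2.INTER_CUBIC); cv2.imwrite('pics/topc.png',a)
cv2.imwrite('pics/scenec.png',cv2.resize(b,(798,570),interpolation=cv2.INTER_CUBIC))
E
```

```text
(no output)
```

View pics/topc.png

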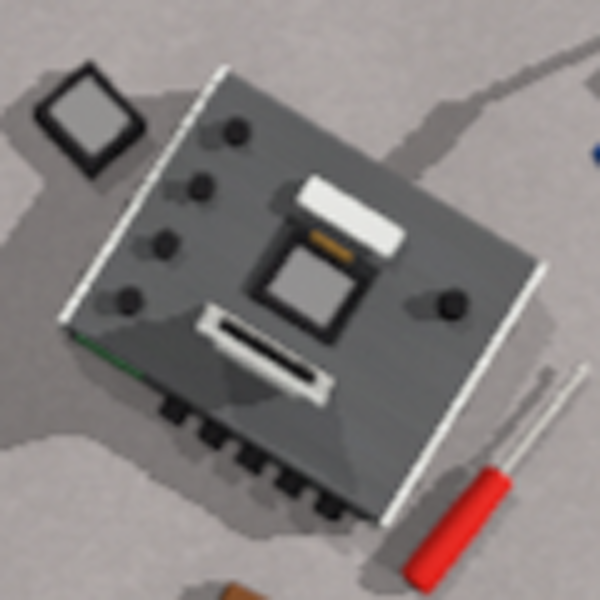

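View pics/scenec.png

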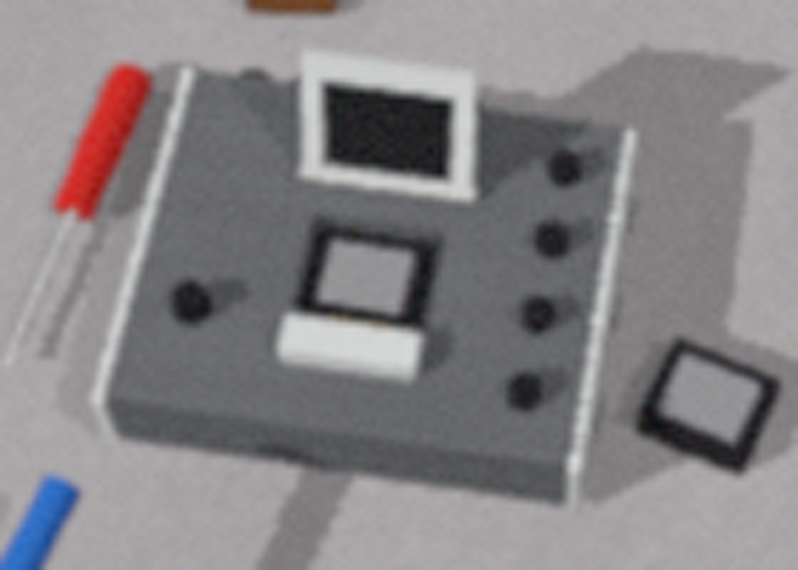

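```bash
python3 - <<'E'
from h import *
c=np.array([(225,68),(545,265),(385,522),(65,320)],float)
px=c/5+[310-.4,125-.4]
W=np.array([onz('top',u,v,.060) for u,v in px])[:,:2]
M=np.array([(.1,.126),(.1,-.126),(-.1,-.126),(-.1,.126)])
print(W.round(4)); m=W.mean(0); H=M.T@(W-m); a=np.arctan2(H[0,1]-H[1,0],H[0,0]+H[1,1]); R=np.array([[np.cos(a),-np.sin(a)],[np.sin(a),np.cos(a)]])
print('top',m,a,((W-m)@R-M).round(4))
# depth: check scene & top clouds in mixer frame
for n in('top','scene'):
    P=cloud(n,np.load(n+'0.npy')); Q=P.copy(); Q[...,:2]=(P[...,:2]-m)@R
    top=(abs(Q[...,2]-.06)<.004)&(abs(Q[...,0])<.13)&(abs(Q[...,1])<.15); q=Q[top]; 
    print(n,len(q),np.percentile(q,[1,50,99],axis=0).round(4).tolist())
    s=(abs(Q[...,0]-.056)<.02)&(abs(Q[...,1])<.04)&(Q[...,2]>.064)&(Q[...,2]<.09); q=Q[s]; print(' lip',len(q),np.percentile(q,[2,50,98],axis=0).round(4).tolist())
    s=(Q[...,0]<-.03)&(Q[...,0]>-.11)&(abs(Q[...,1])<.055)&(Q[...,2]>.07); q=Q[s]; print(' cover',len(q),np.percentile(q,[2,50,98],axis=0).round(4).tolist())
    if len(q): print(np.polyfit(q[:,2],q[:,0],1))
E
```

```text
[[ 0.7682 -0.1101]
 [ 0.6318 -0.3145]
 [ 0.4667 -0.2036]
 [ 0.6025 -0.0009]]
top [ 0.61731935 -0.15730284] -0.5885500043153751 [[-0.0007 -0.003 ]
 [-0.0006  0.0033]
 [ 0.0005  0.0039]
 [ 0.0009 -0.0041]]
top 3389 [[-0.0979, -0.123, 0.0561], [-0.0042, -0.0078, 0.0597], [0.0995, 0.1234, 0.0638]]
 lip 143 [[0.0468, -0.0323, 0.0643], [0.0569, -0.0007, 0.0732], [0.068, 0.0335, 0.0779]]
 cover 173 [[-0.07, -0.0423, 0.0714], [-0.0624, 0.0008, 0.1228], [-0.0426, 0.0429, 0.1468]]
[-0.36138571 -0.01633365]
scene 3389 [[-0.0978, -0.1228, 0.0562], [0.0132, 0.0042, 0.0597], [0.0996, 0.1239, 0.0637]]
 lip 196 [[0.0448, -0.0339, 0.0645], [0.0584, 0.0006, 0.0731], [0.0676, 0.0349, 0.0783]]
 cover 620 [[-0.0694, -0.0436, 0.0719], [-0.0561, 0.0002, 0.1102], [-0.0424, 0.0435, 0.1459]]
[-0.33261088 -0.01931034]
```

servo_tool --series "1 4 -2.5 0 0.08;1 8 -5 0 0.16;1 12 -7.5 0 0.24;1 16 -10 0 0.32;1 20 -12.5 0 0.4;1 24 -15 0 0.48;1 28 -17.5 0 0.56;1 32 -20 0 0.64;1 36 -22.5 0 0.72;1 40 -25 0 0.8;1 43 -27 0 0.86;1 46 -28.8 0 0.93;1 46 -28.8 0 0.93;1 46 -28.8 0 0.93;1 46 -28.8 0 0.93;1 46 -28.8 0 0.93"

```text
time: 1.43
tool_pos: [0.5206, -0.0938, 0.2048]
ee_rot: [3.14, 0.001, -0.589]
wrist_force: [-0.4, -0.2, 0.5]
width: 0.0007
```

```bash
cat >> h.py <<'E'
MC=np.array([.6173,-.1573]); MA=-.5886
MR=np.array([[np.cos(MA),-np.sin(MA)],[np.sin(MA),np.cos(MA)]])
def mix(P):
    P=np.array(P,float); Q=P.copy(); Q[...,:2]=(P[...,:2]-MC)@MR; return Q
def st():
    o=robot.get_obs(); print('t',round(o['time'],2),'tcp(mixer mm)',(mix(o['tool_pos'])*1000).round(1),'yaw rel',np.round(o['ee_rot'][2]-MA,4),'rp',np.round(o['ee_rot'][:2],3),'F(mixer)',mix(np.array(o['wrist_force'])+[*MC,0]).round(2),'w',round(o['width'],4),'j',np.round(o['joint_positions'],2))
E
python3 -c "from h import *; st()"
```

```text
t 1.43 tcp(mixer mm) [-115.7   -0.9  204.8] yaw rel -0.0008 rp [3.14e+00 1.00e-03] F(mixer) [-0.26 -0.4   0.54] w 0.0007 j [-0.28  0.04  1.42 -0.    1.68  1.88]
```

servo_tool --series "1 0 0 3 0;1 0 0 6 0;1 0 0 8.5 0;1 0 0 10 0;1 0 0 10 0;1 1 -0.1 10 0;1 2 -0.1 10 0;1 3 -0.1 10 0;1 4 -0.1 10 0;1 4.5 -0.1 10 0;1 5 -0.1 10 0;1 5.5 -0.1 10 0;1 5.5 -0.1 10 0"

```text
time: 2.52
tool_pos: [0.5681, -0.124, 0.1055]
ee_rot: [3.142, -0.001, -0.59]
wrist_force: [-0.0, 0.1, 0.6]
width: 0.0002
```

```bash
python3 - <<'E'
from h import *
st()
for n in ('scene','top'):
    p,d=snapshot(n); np.save(n+'1.npy',d)
    Q=mix(cloud(n,d))
    cv2.imwrite(f'pics/{n}1.png',p[:,:,::-1])
q=proj('scene',[.6173,-.1573,.07]).ravel().astype(int); p=cv2.imread('pics/scene1.png')[q[1]-65:q[1]+45,q[0]-80:q[0]+80]
cv2.imwrite('pics/s1c.png',cv2.resize(p,(800,550),interpolation=cv2.INTER_CUBIC))
for t in range(100,-1,-10):
    t=np.radians(t); r=40 if t>.4 else 46-6*t/.4; print(round(np.degrees(t)),(-45+r*np.cos(t)-2*np.sin(t)-8).round(1),(65+r*np.sin(t)+2*np.cos(t)).round(1))
E
```

```text
t 2.52 tcp(mixer mm) [-59.4   0.4 105.5] yaw rel -0.0018 rp [ 3.142e+00 -1.000e-03] F(mixer) [-0.06  0.02  0.63] w 0.0002 j [-0.31  0.2   1.45 -0.    1.5   1.85]
100 -61.9 104.0
90 -55.0 105.0
80 -48.0 104.7
70 -41.2 103.3
60 -34.7 100.6
50 -28.8 96.9
40 -23.6 92.2
30 -19.4 86.7
20 -15.4 80.8
10 -10.6 74.5
0 -7.0 67.0
```

View pics/s1c.png

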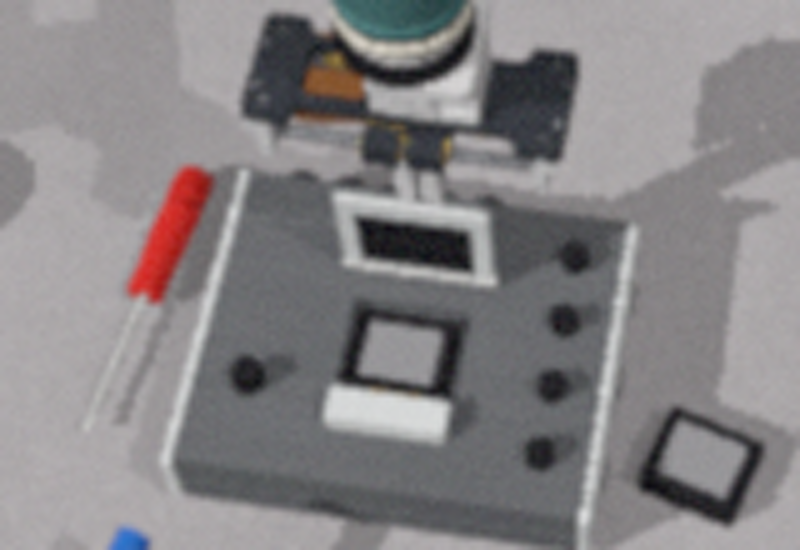

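servo_tool --series "1 0.6 0 0 0;1 1.15 0 0.05 0;1 1.5 0 0.1 0;1 1.8 0 0.2 0;1 2.15 0 0.35 0;1 2.5 0 0.5 0;1 2.8 0 0.67 0;1 3.1 0 0.85 0;1 3.35 0 1.07 0;1 3.6 0 1.3 0;1 3.8 0 1.57 0;1 4 0 1.85 0;1 4.2 0 2.15 0;1 4.4 0 2.45 0;1 4.4 0 2.45 0"

```text
time: 3.87
tool_pos: [0.6042, -0.1482, 0.0803]
ee_rot: [-3.142, -0.0, -0.59]
wrist_force: [-0.2, 0.1, 1.9]
width: 0.0001
```

```bash
cat > look.py <<'E'
from h import *
import sys
k=sys.argv[1]; st(); p,d=snapshot('scene'); Q=mix(cloud('scene',d))
s=(Q[...,0]<.045)&(Q[...,0]>-.06)&(abs(abs(Q[...,1])-.038)<.006)&(Q[...,2]>.0635)&(Q[...,2]<.16); q=Q[s]
f=np.polyfit(q[:,0],q[:,2],1); r=abs(q[:,2]-np.polyval(f,q[:,0]))<.004; f=np.polyfit(q[r,0],q[r,2],1)
print('cover pts',len(q),'angle deg',np.degrees(np.arctan(f[0])).round(1),'x range',np.percentile(q[:,0],[2,98]).round(4),'z',np.percentile(q[:,2],[2,50,98]).round(4))
q=proj('scene',[.6173,-.1573,.07]).ravel().astype(int); p=p[q[1]-65:q[1]+45,q[0]-80:q[0]+80,::-1]
cv2.imwrite(f'pics/s{k}c.png',cv2.resize(p,(800,550),interpolation=cv2.INTER_CUBIC))
E
python3 look.py 2
```

```text
t 3.87 tcp(mixer mm) [-16.    0.3  80.3] yaw rel -0.0017 rp [-3.142 -0.   ] F(mixer) [-0.27 -0.04  1.9 ] w 0.0001 j [-0.33  0.3   1.37  0.    1.47  1.83]
cover pts 163 angle deg 19.9 x range [-0.0446  0.0358] z [0.0655 0.0812 0.097 ]
```

View pics/s2c.png

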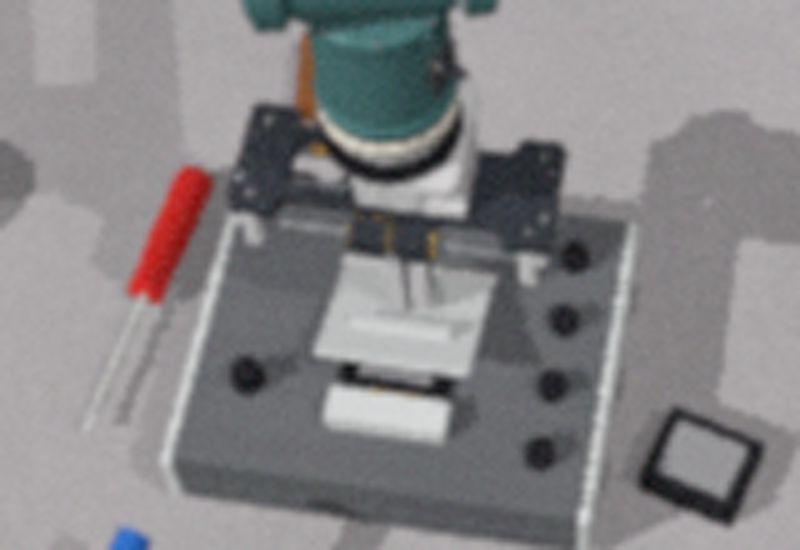

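servo_tool --series "1 0.2 0 0.3 0;1 0.35 0 0.6 0;1 0.5 0 0.9 0;1 0.6 0 1.15 0;1 0.65 0 1.3 0;1 0.65 0 1.4 0;1 0.65 0 1.4 0;1 0.65 0 1.4 0"

```text
time: 4.58
tool_pos: [0.6093, -0.1518, 0.0672]
ee_rot: [3.141, -0.0, -0.59]
wrist_force: [-2.8, 1.4, 4.6]
width: 0.0005
```

```bash
python3 look.py 3
```

```text
t 4.58 tcp(mixer mm) [-9.7  0.2 67.2] yaw rel -0.0016 rp [ 3.141 -0.   ] F(mixer) [-3.09 -0.41  4.64] w 0.0005 j [-0.33  0.32  1.37 -0.    1.45  1.83]
cover pts 179 angle deg 0.1 x range [-0.0393  0.0408] z [0.064  0.0668 0.0707]
```

servo_tool --series "1 0 0 0.1 0;1 0.2 0 0.15 0;1 0.4 0 0.15 0;1 0.6 0 0.15 0;1 0.8 0 0.15 0;1 1 0 0.15 0;1 1.2 0 0.15 0;1 1.4 0 0.15 0;1 1.5 0 0.15 0;1 1.5 0 0.15 0"

```text
time: 5.47
tool_pos: [0.622, -0.1602, 0.067]
ee_rot: [-3.142, -0.001, -0.59]
wrist_force: [-4.4, 1.6, 7.3]
width: 0.0004
```

```bash
python3 look.py 4
```

```text
t 5.47 tcp(mixer mm) [ 5.5  0.2 67. ] yaw rel -0.0017 rp [-3.142e+00 -1.000e-03] F(mixer) [-4.51 -1.12  7.31] w 0.0004 j [-0.34  0.35  1.33 -0.    1.46  1.82]
cover pts 144 angle deg 0.2 x range [-0.0215  0.0438] z [0.0639 0.0668 0.0718]
```

servo_tool --series "1 0.15 0 0 0;1 0.3 0 0 0;1 0.45 0 0 0;1 0.6 0 0 0;1 0.75 0 0 0;1 0.9 0 0 0;1 1.05 0 0 0;1 1.2 0 0 0;1 1.2 0 0 0"

```text
time: 6.27
tool_pos: [0.6311, -0.166, 0.0668]
ee_rot: [-3.141, 0.002, -0.59]
wrist_force: [-5.6, 2.9, 8.5]
width: 0.0004
```

```bash
python3 look.py 5
```

```text
t 6.27 tcp(mixer mm) [16.3  0.4 66.8] yaw rel -0.0014 rp [-3.141e+00  2.000e-03] F(mixer) [-6.33 -0.69  8.55] w 0.0004 j [-0.34  0.37  1.3   0.    1.47  1.82]
cover pts 123 angle deg -0.3 x range [-0.0272  0.0435] z [0.0638 0.067  0.0713]
```

View pics/s5c.png

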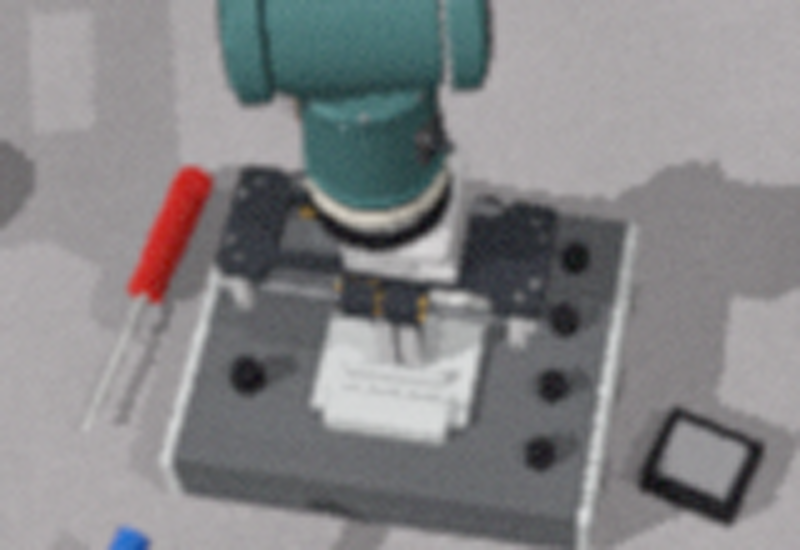

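servo_tool --series "1 0.15 0 0 0;1 0.3 0 0 0;1 0.4 0 0 0;1 0.5 0 0 0;1 0.6 0 0 0;1 0.7 0 0 0;1 0.7 0 0 0;1 0.7 0 0 0"

```text
time: 6.98
tool_pos: [0.6334, -0.1676, 0.0663]
ee_rot: [3.141, 0.011, -0.589]
wrist_force: [-14.1, 7.3, 13.5]
width: 0.0001
```

```bash
python3 look.py 6
```

```text
t 6.98 tcp(mixer mm) [19.1  0.4 66.3] yaw rel -0.0007 rp [3.141 0.011] F(mixer) [-15.78  -1.8   13.47] w 0.0001 j [-0.35  0.39  1.29  0.    1.48  1.81]
cover pts 113 angle deg -0.3 x range [-0.0218  0.044 ] z [0.0637 0.0673 0.0716]
```

servo_tool --series "1 0.15 0 0 0;1 0.3 0 0 0;1 0.3 0 0 0;1 0.3 0 0 0"

```text
time: 7.37
tool_pos: [0.6336, -0.1676, 0.066]
ee_rot: [3.14, 0.018, -0.589]
wrist_force: [-18.9, 11.8, 15.8]
width: 0.0
```

```bash
python3 -c "from h import *; st()"
```

```text
t 7.37 tcp(mixer mm) [19.3  0.4 66. ] yaw rel -0.0003 rp [3.14  0.018] F(mixer) [-22.25  -0.68  15.84] w 0.0 j [-0.35  0.39  1.28  0.    1.49  1.81]
```

servo_tool --series "1 -0.3 0 0 0;1 -0.5 0 -0.1 0;1 -0.6 0 -0.3 0;1 -0.7 0 -0.6 0;1 -0.8 0 -1.2 0;1 -1 0 -3 0;1 -1 0 -6 0;1 -1 0 -9 0;1 -4 0 -12 0;1 -8 0 -14 0;1 -12 0 -14 0;1 -16 0 -14 0;1 -20 0 -14 0;1 -24 0 -14 0;1 -26 0 -14 0;1 -26 0 -14 0;1 -26 0 -14 0"

```text
time: 8.78
tool_pos: [0.4249, -0.0278, 0.2066]
ee_rot: [-3.14, -0.005, -0.59]
wrist_force: [-0.2, -0.4, -1.1]
width: 0.0004
```

```bash
python3 look.py 7; python3 - <<'E'
from h import *
p,d=snapshot('top'); Q=mix(cloud('top',d))
q=proj('top',[.6173,-.1573,.07]).ravel().astype(int); p=p[q[1]-60:q[1]+60,q[0]-60:q[0]+60,::-1]
a=cv2.resize(p,(550,550),interpolation=cv2.INTER_CUBIC); b=cv2.imread('pics/s7c.png')[:,125:675]
cv2.imwrite('pics/end.png',cv2.resize(np.hstack([a,b]),(800,400)))
p,d=snapshot('scene'); Q=mix(cloud('scene',d)); s=(abs(Q[...,1])<.044)&(Q[...,2]>.0635)&(Q[...,2]<.2)&(Q[...,0]<.02)&(Q[...,0]>-.06)
print('hinge-side x',np.percentile(Q[s][:,0],[1,3]),'max z',np.percentile(Q[s][:,2],[50,99]))
E
```

```text
t 8.78 tcp(mixer mm) [-231.9    0.9  206.6] yaw rel -0.001 rp [-3.14  -0.005] F(mixer) [ 0.06 -0.41 -1.06] w 0.0004 j [-0.2  -0.2   1.64 -0.    1.69  1.96]
cover pts 180 angle deg 1.9 x range [-0.032   0.0435] z [0.0644 0.0683 0.0735]
hinge-side x [-0.05171075 -0.0414698 ] max z [0.06778139 0.07329955]
```

View pics/end.png

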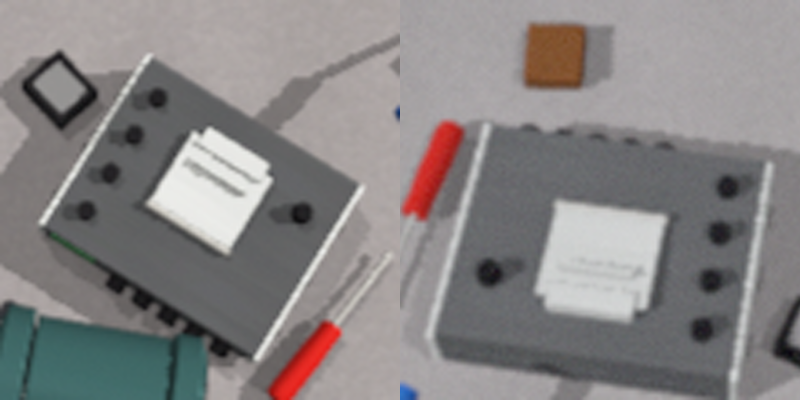

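```bash
python3 - <<'E'
from h import *
from collections import Counter
for n in('top','scene'):
    A=[];p=None
    for k in range(5):
        p,d=snapshot(n); A.append(d)
    Q=mix(cloud(n,np.median(A,0))); z=Q[...,2]
    g=p.astype(float).mean(-1)
    # brightness profile along mixer x by projecting (bright cover vs dark top)
    for y in(-.040,.040,0):
        xs=np.arange(-.05,.075,.002); P=np.array([[*(MC+MR@[x,y]),.068] for x in xs]); uv=proj(n,P).astype(np.float32)
        b=cv2.remap(g.astype(np.float32),uv[:,:1],uv[:,1:],cv2.INTER_LINEAR).ravel()
        zz=cv2.remap(z.astype(np.float32),uv[:,:1],uv[:,1:],cv2.INTER_LINEAR).ravel()
        print(n,y); print(' '.join(f'{x*1000:.0f}:{v:.0f}/{h*1000:.0f}' for x,v,h in zip(xs,b,zz)))
E
```

```text
top -0.04
-50:99/61 -48:99/61 -46:100/60 -44:100/60 -42:101/60 -40:98/60 -38:95/59 -36:88/60 -34:84/60 -32:121/63 -30:164/65 -28:192/67 -26:204/68 -24:207/68 -22:218/68 -20:223/66 -18:224/66 -16:227/67 -14:229/68 -12:227/69 -10:229/69 -8:229/67 -6:228/67 -4:230/67 -2:230/69 0:227/69 2:228/69 4:229/69 6:225/69 8:228/68 10:230/69 12:225/68 14:225/68 16:229/69 18:225/69 20:225/69 22:226/70 24:226/69 26:225/69 28:231/70 30:227/70 32:227/70 34:227/69 36:225/68 38:222/68 40:226/69 42:224/69 44:224/69 46:224/70 48:225/70 50:221/69 52:222/68 54:215/68 56:181/68 58:123/64 60:93/60 62:97/59 64:101/60 66:101/60 68:100/60 70:100/60 72:100/60 74:100/61
top 0.04
-50:95/59 -48:96/60 -46:97/61 -44:96/59 -42:94/59 -40:87/61 -38:78/61 -36:74/60 -34:85/61 -32:123/65 -30:166/67 -28:194/68 -26:209/68 -24:215/68 -22:222/68 -20:230/67 -18:233/67 -16:233/66 -14:235/66 -12:234/67 -10:234/66 -8:235/66 -6:234/67 -4:234/68 -2:235/67 0:235/67 2:234/67 4:234/67 6:233/68 8:231/68 10:231/68 12:231/68 14:231/69 16:232/71 18:230/69 20:222/69 22:220/68 24:217/67 26:217/68 28:223/69 30:225/68 32:231/68 34:229/69 36:229
[... 2096 characters left out ...]
100/59 68:104/59 70:106/60 72:106/60 74:104/61
scene 0
-50:105/60 -48:105/60 -46:104/60 -44:103/60 -42:105/60 -40:105/60 -38:105/61 -36:109/61 -34:119/60 -32:142/64 -30:174/69 -28:191/68 -26:203/67 -24:204/67 -22:205/66 -20:206/64 -18:207/66 -16:208/67 -14:209/67 -12:210/67 -10:210/68 -8:210/68 -6:210/68 -4:210/68 -2:210/68 0:210/68 2:210/68 4:209/68 6:208/68 8:208/67 10:207/67 12:206/67 14:207/69 16:204/68 18:200/67 20:193/67 22:191/69 24:198/75 26:200/77 28:198/77 30:194/75 32:194/72 34:201/69 36:203/69 38:204/70 40:198/68 42:198/69 44:203/73 46:207/74 48:209/75 50:210/73 52:210/73 54:210/74 56:210/73 58:209/73 60:208/74 62:199/74 64:186/72 66:175/68 68:158/63 70:133/59 72:118/60 74:107/60
```

```bash
python3 -c "from h import *; print(robot.close_job())"
```

```text
the job is handed in; nothing more can be done
None
```

The battery bay is closed: the cover is under the lip and fully home, and I have handed the job in. I folded it down with the shut fingertips, pressed it flat, and pushed it forward against its stop. The arm then let go and backed well clear, at about 9 s of robot time.

**Stop reached:** The push force rose from about 6 N to 22 N. Over the last step the finger moved only about 0.2 mm while the force went up 6 N, so the cover was hard against its stop.

**After release:** The cover stays shut. Its spring has lifted it about 2° against the lip. The visible corners of its free edge lie at mixer x of about 57 mm, against 56 mm expected, which is within camera error.

**Bystanders:** The mixer, spare pack, cap and red screwdriver show no visible change in the last pictures. I did not measure the other things on the bench, but the arm passed well above or clear of them. The battery was in its bay in every view before the cover hid it, and nothing touched it.

**Check that disagreed:** A rough depth reading put the cover's hinge side anywhere from -32 to -52 mm. The later brightness profile gave a clean edge near -31 mm in both cameras. I took the profile as right, because the first reading also picks up stray points. That edge is still not at the -24 mm where the plate itself starts; I took the extra to be hinge parts and did not check it.

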